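Put away the coffee and tea tins

ROBOT

A 7-joint arm with a two-finger parallel gripper is mounted at the origin on the work surface. World frame = base frame: x ahead of the robot, y to its left, z up, the work surface at z = 0. Lengths are in m, angles in rad, forces in N, time in s.
With the tool pointing down it reaches from about 0.4 to 0.85 m from the base axis. Payload 10.4 kg.
Tool frame: the origin (TCP) lies at the very end of the fingers, on their centre line; the grasp point (between the pads) lies 19 mm behind it; z points along the fingers, y is the line along which they close (so a half turn about z gives the same grasp; the last joint's range is limited). The gripper opens to 87 mm and grips with 3 to 60 N. Pads are 19 mm wide; open, the fingers measure 117 mm over their backs; the gripper's body (75 mm by 190 mm) begins 51 mm behind the grasp point.
Start: joints at [-1.338, 0.332, -0.065, 1.46, 0.022, 1.35, -0.088], TCP at [0.158, 0.605, 0.223] pointing down, gripper open.
Joint ranges: [-2.6, 2.6], [-0.5, 2.12], [-1.47, 1.34], [0.16, 2.42], [-1.27, 4.41], [0.06, 2.06], [-2.6, 2.6]. Speed limits (rad/s): [2.22, 2.22, 2.79, 2.79, 3.14, 3.14, 3.14].

INTERFACE

Orientations are given as a unit quaternion [x, y, z, w].
In Python, from bench import * gives the robot as it stands.
- The arm moves only by the tool step_arm, never from a script. Its arguments are lists of equal length, an entry for each row: "delta_pos": the shift along the world's x, y, z in units of 25 mm (1.0 is 25 mm), a list of three; "turn": the turn about the world's z in units of 0.12 rad (1.0 is 0.12 rad). In form: {"delta_pos": [[tx, ty, tz], ...], "turn": [turn, ...]}. A call has 1 to 12 rows; each row shifts and turns the commanded pose from where the row before left it; what a row does not reach is not made up. A row lasts 1/10 s, in which the tool goes at most 50 mm and 8.59 degrees, less where a joint would pass 70% of its speed; a pose out of reach is approached as far as the arm can. A call with a number of a shift or a turn outside -1 to 1 is refused whole. A call with a gripper value outside its range is refused whole. "grip" is the closure, from 0 (fully open) to 1 (shut), set as the call begins (left out, the last holds). The fingers move at their own pace and stop on an object; "newtons" is the grip in N (left out, the last holds). Time passes only in rows, so rows that do not move let the fingers close. It gives the time, the measured TCP pose, the force, the opening and the grip force at its end, in the units of the state.
- read_state(): the state, without advancing time (a new reading comes with each control period).
- camera(name): name is "scene" or "top" or "wrist"; returns a dict with "image" (420x560x3 uint8, red, green, blue), "z_map" (420x560 float32, m along the optical axis (not along the pixel's ray), 0 where there is no reading), "mtx" (3x3 intrinsics, pixels), "view" (4x4, takes a point from world to camera coordinates). Camera axes: x right, y up, looking along -z (the intrinsics and any distortion apply to the point x, -y, -z); pixel columns grow to the right and rows downward; lengths in m; the calibration is good to about 2 mm. A picture is of the moment at which its call begins.
- close_job(): hands the job in; it is judged then, once.
The state is a dict: "time": time; "joint_positions": joint angles; "joint_vel": joint speeds; "joint_torque": joint torques, N m; "ee_pos": TCP position; "eef_rot": TCP orientation; "ft_force": force on the tool from outside, world axes, zero at the start; "torque": the same for the moment, N m; "width": finger opening in m; "grip_force": force on a finger pad.
Only numpy, scipy, OpenCV 4.12 (cv2) and the standard library are available. Lean on these libraries where they do the work, as an engineer would, in place of code of your own. Each camera call takes 0.05 s, during which the arm holds its last target. There are 200 camera calls.

TASK

Lift the retaining bar out of the rack's two brackets and lay it lengthwise on the black mat, wholly on it with its blue grip upwards. Sort all four tins, the two from the rack and the two loose ones: the brown coffee tins into the brown tray and the green tea tins into the green tray, one tin to a bay, standing upright on the tray floor. Do not knock any tin over, and leave the glass tumbler where it stands.

Things in the scene. Friction and masses are not known exactly. Their poses are not given: they have to be found in the camera images.
- bar_grip (a point): Retaining bar: light wooden bar 284 mm long (its y), 16 wide (x), 10 thick, with a blue grip block on its middle (46 mm along y, 16 wide, 26 high); 60 g, balanced. Point: centre of the block, 23 mm above the bar's underside, 13 below its top; z up. At first it lies loose in the rack's two open brackets, just over the lids of the two tins there, which cannot be lifted until it is gone.
- rack: White fixed rack, long along its y (256 mm), no floor: two rails 14 mm high along y, inner faces 28 mm, outer 35 mm from the middle; at y = +-122 mm end posts 12 mm thick, 56 mm wide, each with an open bracket on top: notch 21 mm wide, its floor 86 mm, prong tops 105 mm above the counter. Two of the tins stand in it on the counter, near y = +-55 mm. Origin: its middle, at counter level.
- mat: Black rubber mat, fixed, 80 mm (x) by 320 mm (y, its length), 4 mm thick; origin at the centre of its underside. The bar's resting place.
- tumbler_mid (a point): Clear glass tumbler, bystander, about 66 mm across, 95 mm high, standing open end up on the counter; the point is its centre half-way up. Not to be disturbed.
- coffee_black_mid (a point): Coffee tin: brown round tin with a cream band, 44 mm diameter up to its shoulder at 68 mm, then an evenly black lid 32 mm in diameter up to 80 mm; about 130 g. The point is its centre, 40 mm above its underside; z up. Stands on the counter, either in the rack under the bar or loose beside it.
- coffee_orange_mid (a point): Coffee tin: brown round tin with a cream band, 44 mm diameter up to its shoulder at 68 mm, then an evenly orange lid 32 mm in diameter up to 80 mm; about 130 g. The point is its centre, 40 mm above its underside; z up. Stands on the counter, either in the rack under the bar or loose beside it.
- tea_white_mid (a point): Tea tin: green round tin with a cream band, 44 mm diameter up to its shoulder at 68 mm, then an evenly white lid 32 mm in diameter up to 80 mm; about 130 g. The point is its centre, 40 mm above its underside; z up. Stands on the counter, either in the rack under the bar or loose beside it.
- tea_yellow_mid (a point): Tea tin: green round tin with a cream band, 44 mm diameter up to its shoulder at 68 mm, then an evenly yellow lid 32 mm in diameter up to 80 mm; about 130 g. The point is its centre, 40 mm above its underside; z up. Stands on the counter, either in the rack under the bar or loose beside it.
- coffee_tray: Brown coffee tray, fixed, 150 mm (x, its length) by 80 mm (y), 16 mm high, walls 4 mm, floor 4 mm thick. A 4 mm divider of the full height across the middle makes two bays, each 69 mm by 72 mm inside, centred at x = +37 and -37 mm. Origin: centre of its underside.
- tea_tray: Green tea tray, fixed, 150 mm (x, its length) by 80 mm (y), 16 mm high, walls 4 mm, floor 4 mm thick. A 4 mm divider of the full height across the middle makes two bays, each 69 mm by 72 mm inside, centred at x = +37 and -37 mm. Origin: centre of its underside.
There are look-alikes about, which are no part of the job. What is shaped like the part that bears tea_white_mid but purple is not meant.

How it is judged:
By the outcome, as a careful person would: the job done as asked, in the order asked, and still so for the second after the job is handed in, with the robot touching nothing.
It also fails if it takes over 128 s, if anything falls off the work surface, if the arm or the gripper's body presses on something with over 40 N, if the wrist force passes 120 N, or if a joint passes its speed limit or range.

## Working session

There is one attempt and no reset: what is moved stays moved. The work goes in short steps, Python scripts to look and compute and a tool call to move; the robot and the scene stay as the last step left them, time stands still between calls to the robot, and variables do not carry over. Pictures are saved under pics/ and viewed, at most 14 in all, crops included, and the job is handed in when it is done.

Besides the shell and the picture viewer there is one more tool, called after "Emit:" as name(argument=value, ...) on one line, values as JSON. step_arm: Moves the arm, as the interface text tells. Shifts and turns lie within -1 to 1; 1 stands for 25 mm of shift or 0.12 rad of turn. Its arguments: {"type":"object","properties":{"delta_pos":{"type":"array"},"turn":{"type":"array"},"grip":{"type":"number"},"newtons":{"type":"number"}},"required":["delta_pos","turn"]}

```bash
mkdir -p pics; ls; cat > h.py <<'E'
from bench import *
import numpy as np, cv2
def shot(n):
    c=camera(n); np.savez('/tmp/%s.npz'%n,**c); return c
def load(n): return dict(np.load('/tmp/%s.npz'%n))
def ray(c,u,v):
    K=c['mtx'];d=np.linalg.inv(K)@[u,v,1.];d=np.array([d[0],-d[1],-d[2]])
    V=c['view'];R=V[:3,:3];t=V[:3,3];return -R.T@t,R.T@d
def onz(c,u,v,z):
    o,d=ray(c,u,v);return o+d*(z-o[2])/d[2]
def cloud(c):
    h,w=c['z_map'].shape;u,v=np.meshgrid(np.arange(w),np.arange(h))
    K=c['mtx'];z=c['z_map'];p=np.stack([(u-K[0,2])/K[0,0]*z,-(v-K[1,2])/K[1,1]*z,-z],-1)
    V=c['view'];return (p-V[:3,3])@V[:3,:3]
def save(c,n,crop=None,s=1):
    i=c['image'][...,::-1]
    if crop: x0,y0,x1,y1=crop;i=i[y0:y1,x0:x1]
    cv2.imwrite('pics/'+n,cv2.resize(i,None,fx=s,fy=s,interpolation=cv2.INTER_CUBIC))
E
python3 - <<'E'
from h import *
for n in('top','scene'):
    c=shot(n);save(c,n+'0.png',s=1.4)
    print(n,c['mtx'].tolist(),c['view'].round(3).tolist(),(c['z_map']>0).mean())
s=read_state();print(s)
E
```

```text
pics
top [[498.0919691638444, 0.0, 294.40050533692863], [0.0, 498.0919691638444, 212.23553205464447], [0.0, 0.0, 1.0]] [[-0.011, -1.0, -0.008, 0.073], [0.982, -0.012, 0.186, -0.533], [-0.186, -0.006, 0.983, -1.33], [0.0, 0.0, 0.0, 1.0]] 0.9959311224489796
scene [[443.6682538058387, 0.0, 281.22302927931], [0.0, 443.6682538058387, 211.66613022763838], [0.0, 0.0, 1.0]] [[-0.48, 0.877, -0.019, 0.189], [-0.586, -0.305, 0.751, 0.261], [0.653, 0.371, 0.66, -1.485], [0.0, 0.0, 0.0, 1.0]] 0.9960289115646258
{'time': 0.1, 'joint_positions': array([-1.33757632,  0.33280157, -0.06470631,  1.46085511,  0.02161562,
        1.3499157 , -0.0885092 ]), 'joint_vel': array([-0.00058639, -0.00248202, -0.00106205, -0.00094687, -0.00023267,
        0.00087756,  0.0009022 ]), 'joint_torque': array([ 8.69714077e-04, -6.24536848e+01,  2.44713557e-02, -3.90717173e+01,
       -6.12625550e-02,  3.65271850e-02,  9.87983958e-05]), 'ee_pos': array([0.15806573, 0.60431862, 0.22183902]), 'eef_rot': array([ 1.27551871e-01,  9.91831694e-01, -6.40186509e-04, -4.60351438e-05]), 'ft_force': array([ 0.1842937 , -0.64133627,  0.00218377]), 'torque': array([-0.00774367, -0.05542843, -0.03453894]), 'grip_force': 0.0, 'width': 0.08689347688697589}
```

View pics/top0.png

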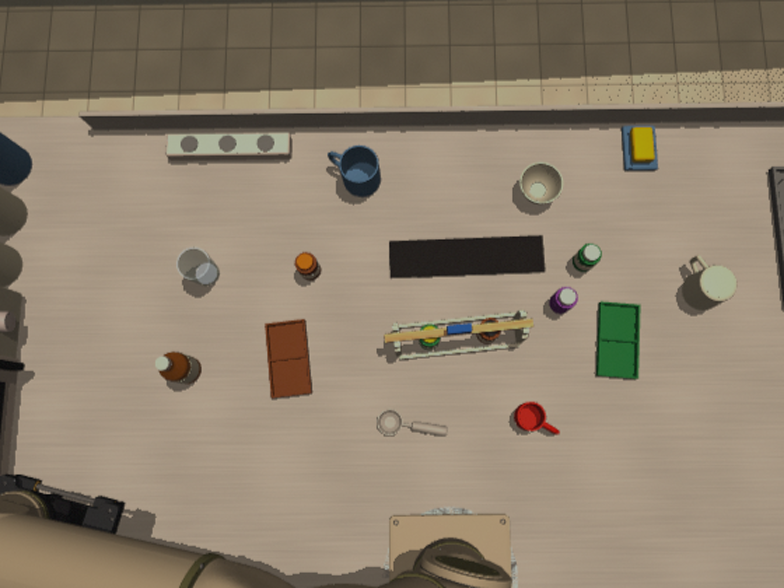

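View pics/scene0.png

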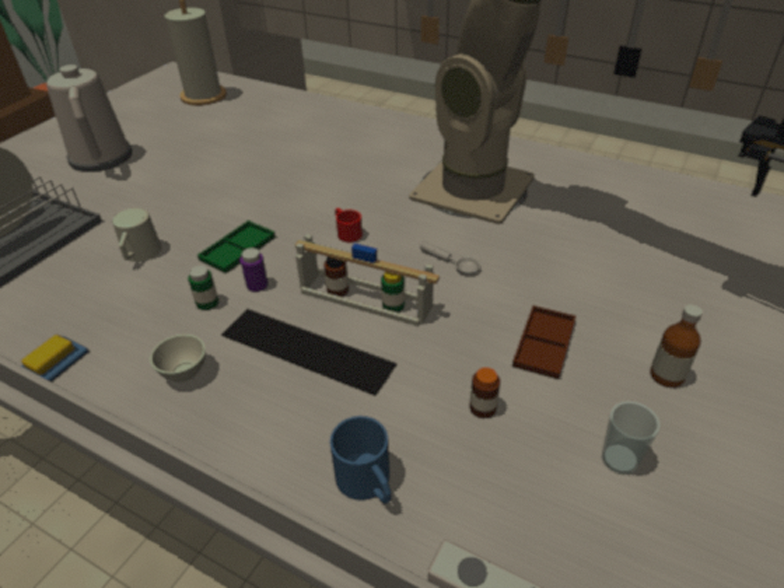

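Candidates in the top picture (view pixels):
- White-lid green tin at (590,255). Look-alike: purple tin with white lid at (566,298), rejected.
- Orange-lid coffee tin at (307,264). Look-alike: brown bottle with white cap at (178,367), rejected.
- Rack tins: yellow tea at (430,335), black coffee at (489,330), with the blue grip at (459,329).
- Tumbler at (197,266). Look-alikes: mugs and bowl.
- Brown tray at (289,359), green tray at (618,341), mat at (467,256).

```bash
python3 - <<'E'
from h import *
c=load('top');P=cloud(c);hsv=cv2.cvtColor(c['image'],cv2.COLOR_RGB2HSV)
print('counter z',np.median(P[200:250,150:250,2]))
def reg(name,box,lo,hi,zmin=-1,zmax=9,z=None):
    x0,y0,x1,y1=[int(b/1.4) for b in box]
    m=np.zeros(hsv.shape[:2],np.uint8);m[y0:y1,x0:x1]=cv2.inRange(hsv,np.array(lo),np.array(hi))[y0:y1,x0:x1]
    m[(P[...,2]<zmin)|(P[...,2]>zmax)]=0
    n,l,st,ce=cv2.connectedComponentsWithStats(m);k=1+st[1:,4].argmax();m=(l==k)
    v,u=np.nonzero(m);zz=np.median(P[m][:,2]) if z is None else z
    Q=np.array([onz(c,a,b,zz)[:2] for a,b in zip(u,v)])
    (cx,cy),(w,h),a=cv2.minAreaRect((Q*1000).astype(np.float32))
    if w<h:w,h,a=h,w,a-90
    a=(a+90)%180-90
    print(name,m.sum(),'zmed',P[m][:,2].round(3).min(),np.median(P[m][:,2]).round(3),P[m][:,2].max().round(3),'rect c',round(cx,1),round(cy,1),'size',round(w,1),round(h,1),'longaxis deg from x',round(a,1),'mean',Q.mean(0).round(4))
A=([0,0,0],[180,255,255])
reg('mat',(380,225,555,290),[0,0,0],[180,255,45],-.01,.02,z=.004)
reg('ctray',(255,310,320,405),[0,120,40],[15,255,255],-.02,.03,z=.016)
reg('ttray',(590,295,650,385),[50,120,30],[80,255,255],-.02,.03,z=.016)
reg('grip',(435,315,485,345),[100,120,60],[125,255,255],z=.122)
reg('bar',(370,310,545,350),[8,60,120],[30,255,255],.085,.11,z=.096)
reg('rackpts',(370,305,545,370),[0,0,90],[180,70,255],.008,.02,z=.014)
reg('orange lid',(290,245,325,275),[0,150,150],[15,255,255],.07,.09,z=.08)
reg('white lid',(570,240,610,275),*A,.074,.09,z=.08)
reg('yellow lid',(415,320,445,350),[22,150,120],[35,255,255],.06,.083,z=.08)
reg('black lid',(472,315,508,345),[0,0,0],[180,255,60],.07,.083,z=.08)
reg('purple',(550,280,585,315),*A,.074,.09,z=.08)
reg('tumbler',(170,240,225,290),*A,.06,.12,z=.095)
for nm,b in(('rack',(370,305,545,370)),):
    x0,y0,x1,y1=[int(t/1.4) for t in b];S=P[y0:y1,x0:x1].reshape(-1,3);S=S[(S[:,2]>.0985)&(S[:,2]<.108)];
    for s in(S[S[:,1]>S[:,1].mean()],S[S[:,1]<=S[:,1].mean()]):print('prong',len(s),s.mean(0).round(4),s.min(0).round(3),s.max(0).round(3))
save(c,'crop1.png',(265,160,460,275),4)
E
```

```text
counter z 0.0005593226253919639
mat 2763 zmed -0.008 0.004 0.017 rect c 627.1 -44.8 size 316.4 76.1 longaxis deg from x -88.5 mean [ 0.627 -0.045]
ctray 1518 zmed -0.005 0.005 0.025 rect c 419.8 317.7 size 148.8 80.5 longaxis deg from x 6.3 mean [0.4189 0.3176]
ttray 1497 zmed -0.007 0.005 0.022 rect c 449.0 -343.3 size 147.5 80.3 longaxis deg from x -5.5 mean [ 0.4485 -0.3433]
grip 97 zmed 0.117 0.122 0.129 rect c 459.9 -20.4 size 43.3 15.1 longaxis deg from x -84.3 mean [ 0.4598 -0.02  ]
bar 259 zmed 0.085 0.096 0.103 rect c 469.0 -103.2 size 116.6 17.7 longaxis deg from x -84.3 mean [ 0.4682 -0.1039]
rackpts 209 zmed 0.008 0.014 0.02 rect c 429.3 -26.4 size 243.2 7.9 longaxis deg from x -84.6 mean [ 0.4296 -0.0262]
orange lid 7 zmed 0.075 0.081 0.084 rect c 594.4 272.3 size 9.8 5.5 longaxis deg from x -55.8 mean [0.5942 0.2722]
white lid 107 zmed 0.074 0.079 0.087 rect c 612.5 -284.5 size 32.3 28.8 longaxis deg from x -46.2 mean [ 0.6124 -0.2848]
yellow lid 15 zmed 0.068 0.079 0.082 rect c 467.8 35.9 size 16.1 5.4 longaxis deg from x 89.3 mean [0.4678 0.0366]
black lid 20 zmed 0.073 0.08 0.083 rect c 455.7 -83.7 size 23.8 7.6 longaxis deg from x -72.2 mean [ 0.4555 -0.0827]
purple 107 zmed 0.074 0.08 0.086 rect c 525.4 -233.5 size 30.3 29.5 longaxis deg from x 42.6 mean [ 0.5259 -0.2333]
tumbler 310 zmed 0.06 0.086 0.101 rect c 593.7 487.6 size 76.2 62.3 longaxis deg from x 45.5 mean [0.5956 0.4891]
prong 86 [0.4512 0.0714 0.1017] [ 0.43  -0.008  0.099] [0.471 0.118 0.108]
prong 85 [ 0.4683 -0.1119  0.1016] [ 0.452 -0.16   0.099] [ 0.492 -0.024  0.108]
```

View pics/crop1.png

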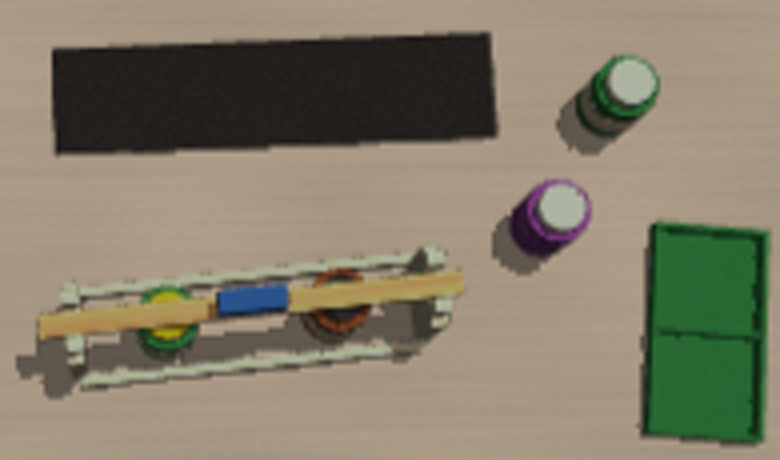

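The crop shows the white-lid tin with a green body (view pixel 630,85) clearly apart from the purple one (562,212). The bar, its blue grip, the yellow lid and the black lid are as described. The heights and sizes I measured match the ones given, so I'm moving to the bar grip at about (0.460, -0.020), bar direction -84.3°.

Emit:
step_arm(delta_pos=[[0.8,-1,0],[0.8,-1,0],[0.8,-1,0],[0.8,-1,0],[0.8,-1,0],[0.8,-1,0],[0.8,-1,0],[0.8,-1,0],[0.8,-1,0],[0.8,-1,0],[0.8,-1,0],[0.8,-1,0]], turn=[-0.4,-0.4,-0.4,-0.4,-0.4,-0.4,-0.4,-0.4,-0.4,-0.4,-0.4,-0.4], grip=0, newtons=20)

```text
time: 1.3
ee_pos: [0.3986, 0.3034, 0.2224]
eef_rot: [0.405, 0.914, -0.0, -0.0]
ft_force: [0.4, 0.7, -0.4]
width: 0.0872
grip_force: 0.0
```

Emit:
step_arm(delta_pos=[[0.2,-1,0],[0.2,-1,0],[0.2,-1,0],[0.2,-1,0],[0.2,-1,0],[0.2,-1,0],[0.2,-1,0],[0.2,-1,0],[0.2,-1,0],[0.2,-1,0],[0,-1,0],[0,0,0]], turn=[-0.4,-0.4,-0.4,-0.4,-0.4,-0.4,-0.4,-0.4,-0.4,-0.4,-0.4,-0.4])

```text
time: 2.5
ee_pos: [0.4483, 0.0252, 0.2227]
eef_rot: [0.651, 0.759, -0.0, 0.0]
ft_force: [-0.2, 0.5, -0.1]
width: 0.0868
grip_force: 0.0
```

Emit:
step_arm(delta_pos=[[0.25,-0.9,0],[0.2,-0.9,0],[0,0,0],[0,0,0]], turn=[-0.25,-0.2,0,0])

```text
time: 2.9
ee_pos: [0.4593, -0.0162, 0.2225]
eef_rot: [0.668, 0.744, -0.0, -0.0]
ft_force: [-0.0, 0.3, 0.1]
width: 0.0873
grip_force: 0.0
```

```bash
cat >> h.py <<'E'
def blob(c,lo,hi,z,zr=None,box=None):
    hsv=cv2.cvtColor(c['image'],cv2.COLOR_RGB2HSV);m=cv2.inRange(hsv,np.array(lo),np.array(hi));P=cloud(c)
    if zr: m[(P[...,2]<zr[0])|(P[...,2]>zr[1])]=0
    if box: m[(P[...,0]<box[0])|(P[...,0]>box[1])|(P[...,1]<box[2])|(P[...,1]>box[3])]=0
    n,l,st,ce=cv2.connectedComponentsWithStats(m)
    if n<2: return print('none')
    k=1+st[1:,4].argmax();m=l==k
    v,u=np.nonzero(m);Q=np.array([onz(c,a,b,z)[:2] for a,b in zip(u,v)])
    (cx,cy),(w,h),a=cv2.minAreaRect((Q*1000).astype(np.float32))
    if w<h:w,h,a=h,w,a-90
    print(m.sum(),'px',ce[k].round(),'rect',round(cx,1),round(cy,1),'size',round(w,1),round(h,1),'ang',round((a+90)%180-90,1),'zmed',np.median(P[m][:,2]).round(4),'circ',[round(t,1) for t in np.ravel(cv2.minEnclosingCircle((Q*1000).astype(np.float32))[0])])
def tool():
    s=read_state();q=s['eef_rot'];a=np.degrees(2*np.arctan2(q[1],q[0]))-90
    print('tcp',s['ee_pos'].round(4),'tool y deg',round(a,2),'t',s['time'],'j',s['joint_positions'].round(2))
E
python3 - <<'E'
from h import *
tool();c=shot('wrist');save(c,'w0.png')
blob(c,[100,120,40],[125,255,255],.122,(.1,.135))
blob(c,[8,50,90],[30,255,255],.096,(.088,.104))
E
```

```text
tcp [ 0.4593 -0.0162  0.2225] tool y deg 6.12 t 2.9 j [-0.64 -0.07  0.55  1.9   0.04  1.3   0.01]
1157 px [283. 212.] rect 460.4 -18.2 size 48.0 15.1 ang -84.2 zmed 0.1228 circ [np.float64(460.0), np.float64(-18.6)]
3161 px [284. 101.] rect 452.5 60.5 size 120.5 16.9 ang -84.8 zmed 0.0969 circ [np.float64(451.3), np.float64(60.3)]
```

View pics/w0.png

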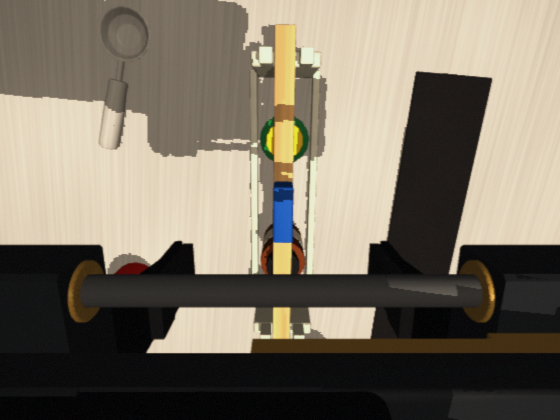

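The blue grip is at pixel (283,212), centred between the fingers. I'll descend, close and lift.

Emit:
step_arm(delta_pos=[[0,-0.1,-1],[0,0,-1],[0,0,-1],[0,0,-1],[0,0,-0.7],[0,0,-0.4],[0,0,0],[0,0,0]], turn=[0,0,0,0,0,0,0,0])

```text
time: 3.75
ee_pos: [0.4597, -0.0176, 0.0957]
eef_rot: [0.667, 0.745, 0.0, 0.0]
ft_force: [-0.2, -0.8, 0.3]
width: 0.0869
grip_force: 0.0
```

Emit:
step_arm(delta_pos=[[0,0,0],[0,0,0],[0,0,0],[0,0,0],[0,0,0],[0,0,0],[0,0,0],[0,0,0]], turn=[0,0,0,0,0,0,0,0], grip=1, newtons=20)

```text
time: 4.55
ee_pos: [0.4594, -0.0178, 0.0951]
eef_rot: [0.668, 0.745, 0.0, 0.0]
ft_force: [-0.1, -0.1, -0.1]
width: 0.0309
grip_force: 0.0
```

Emit:
step_arm(delta_pos=[[0,0,0],[0,0,0],[0,0,0],[0,0,0],[0,0,0],[0,0,0]], turn=[0,0,0,0,0,0])

```text
time: 5.15
ee_pos: [0.4595, -0.0178, 0.0951]
eef_rot: [0.668, 0.745, 0.0, 0.0]
ft_force: [2.6, 1.1, -1.2]
width: 0.0159
grip_force: 20.0
```

Emit:
step_arm(delta_pos=[[0,0,0.4],[0,0,0.6],[0,0,0.8],[0,0,0.8],[0,0,0]], turn=[0,0,0,0,0])

```text
time: 5.65
ee_pos: [0.4604, -0.0178, 0.1624]
eef_rot: [0.668, 0.745, 0.001, 0.001]
ft_force: [-0.3, -0.2, -0.9]
width: 0.0159
grip_force: 20.0
```

Emit:
step_arm(delta_pos=[[0.8,-0.1,0],[0.8,-0.1,0],[0.8,-0.1,0],[0.8,-0.1,0],[0.8,-0.1,0],[0.9,-0.1,0],[0.9,-0.2,0],[0.9,-0.2,0],[0,0,0],[0,0,0]], turn=[-0.1,-0.1,-0.1,-0.1,-0.1,-0.1,0,0,0,0])

```text
time: 6.65
ee_pos: [0.6261, -0.0431, 0.1589]
eef_rot: [0.694, 0.72, -0.001, -0.001]
ft_force: [-1.2, 0.2, -0.1]
width: 0.0161
grip_force: 20.0
```

Emit:
step_arm(delta_pos=[[0,0,-1],[0,0,-1],[0,0,-1],[0,0,-1],[0,0,-0.6],[0,0,-0.4],[0,0,-0.3],[0,0,0],[0,0,0]], turn=[0,0,0,0,0,0,0,0,0])

```text
time: 7.55
ee_pos: [0.6273, -0.0429, 0.0283]
eef_rot: [0.694, 0.72, 0.0, 0.0]
ft_force: [0.2, 0.0, -1.1]
width: 0.0159
grip_force: 20.0
```

```bash
python3 - <<'E'
from h import *
tool();c=shot('wrist');save(c,'w1.png')
blob(c,[8,50,90],[30,255,255],.03,(.01,.06))
E
```

```text
tcp [ 0.6273 -0.0429  0.0283] tool y deg 2.12 t 7.55 j [-0.43  0.56  0.55  1.67 -0.34  1.    0.28]
8021 px [281. 110.] rect 624.5 25.1 size 98.7 15.7 ang -88.2 zmed 0.0301 circ [np.float64(624.9), np.float64(25.1)]
```

View pics/w1.png

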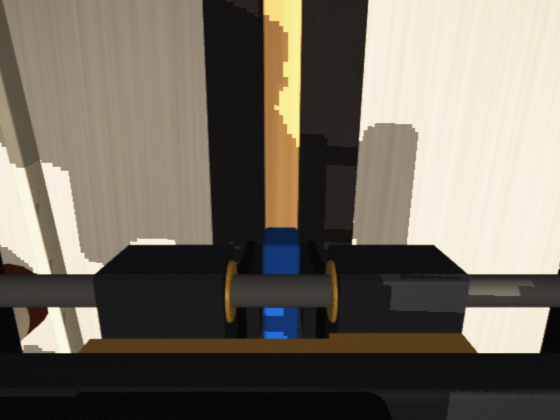

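The bar lies over the mat's middle (columns 265–300 against the mat's 208–362), still about 15 mm up. I'll lower it and release.

Emit:
step_arm(delta_pos=[[0,0,-0.3],[0,0,-0.2],[0,0,-0.07],[0,0,0],[0,0,0]], turn=[0,0,0,0,0])

```text
time: 8.1
ee_pos: [0.6268, -0.0428, 0.0132]
eef_rot: [0.694, 0.72, -0.0, 0.0]
ft_force: [-0.2, -0.1, -1.5]
width: 0.0159
grip_force: 20.0
```

Emit:
step_arm(delta_pos=[[0,0,0],[0,0,0],[0,0,0],[0,0,0],[0,0,0],[0,0,0.4],[0,0,0.8],[0,0,1],[0,0,1],[0,0,1]], turn=[0,0,0,0,0,0,0,0,0,0], grip=0)

```text
time: 9.1
ee_pos: [0.6269, -0.043, 0.1202]
eef_rot: [0.694, 0.72, 0.0, 0.0]
ft_force: [0.4, -0.4, 0.5]
width: 0.0844
grip_force: 0.0
```

Emit:
step_arm(delta_pos=[[0,0,1],[0,0,1],[-1,0.8,1],[-1,0.8,0.5],[-1,0.8,0],[-1,0.8,0],[-1,0.2,0],[-0.7,0,0],[0,0,0],[0,0,0]], turn=[0.2,0.2,0.1,0,0,0,0,0,0,0])

```text
time: 10.1
ee_pos: [0.4849, 0.0421, 0.2067]
eef_rot: [0.672, 0.741, 0.001, 0.0]
ft_force: [-0.2, 1.0, 0.2]
width: 0.0871
grip_force: 0.0
```

```bash
python3 - <<'E'
from h import *
tool();c=shot('wrist')
A=([0,0,0],[180,255,255])
print('yellow');blob(c,*A,.08,(.075,.086),(.42,.51,-.01,.1))
print('black');blob(c,*A,.08,(.075,.086),(.42,.51,-.12,-.03))
t=shot('top')
print('bar');blob(t,[8,50,90],[30,255,255],.014,(.006,.022),(.55,.7,-.25,.15))
blob(t,[100,120,40],[125,255,255],.04,(.02,.05))
blob(t,[0,0,0],[180,255,45],.004,(-.01,.02),(.55,.7,-.25,.15))
save(t,'t1.png',(180,140,480,300),2.6)
E
```

```text
tcp [0.4849 0.0421 0.2067] tool y deg 5.55 t 10.1 j [-0.74  0.02  0.57  1.87 -0.01  1.26 -0.07]
yellow
1063 px [247. 207.] rect 456.2 34.3 size 32.0 31.0 ang -85.2 zmed 0.0809 circ [np.float64(456.0), np.float64(34.5)]
black
836 px [250. 326.] rect 466.9 -81.8 size 33.3 31.2 ang -84.6 zmed 0.0808 circ [np.float64(467.1), np.float64(-81.7)]
bar
218 px [362. 181.] rect 629.0 -128.6 size 116.1 17.6 ang -87.6 zmed 0.0138 circ [np.float64(629.3), np.float64(-128.6)]
28 px [339. 180.] rect 625.0 -60.2 size 14.7 11.3 ang -1.5 zmed 0.0408 circ [np.float64(625.7), np.float64(-60.4)]
936 px [363. 182.] rect 629.3 -127.6 size 148.7 76.1 ang -88.5 zmed 0.0038 circ [np.float64(631.4), np.float64(-127.6)]
```

View pics/t1.png

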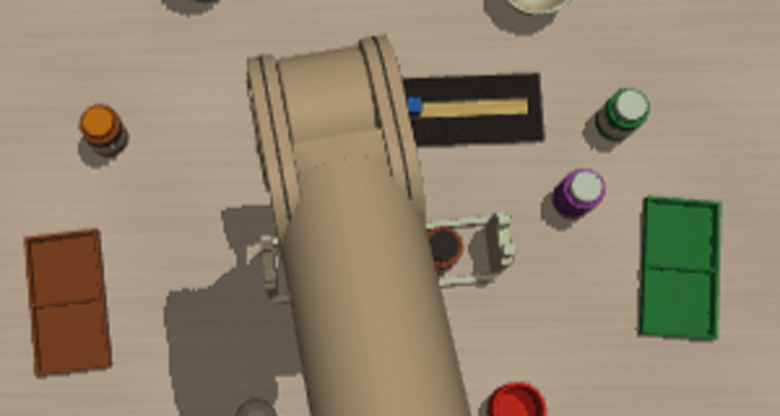

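The bar is on the mat, its end well inside (pixels 410–528, mat edge at 545). Next, the yellow tea tin at (0.456, 0.034).

Emit:
step_arm(delta_pos=[[-0.6,-0.2,-0.5],[-0.6,-0.1,-1],[0,0,-1],[0,0,-1],[0,0,-1],[0,0,-1],[0,0,-0.8],[0,0,-0.5],[0,0,-0.3],[0,0,0]], turn=[0,0,0,0,0,0,0,0,0,0])

```text
time: 11.2
ee_pos: [0.4543, 0.0344, 0.0278]
eef_rot: [0.672, 0.74, -0.001, -0.0]
ft_force: [0.4, 1.0, 0.6]
width: 0.087
grip_force: 0.0
```

Emit:
step_arm(delta_pos=[[0,0,0],[0,0,0],[0,0,0],[0,0,0],[0,0,0],[0,0,0],[0,0,0],[0,0,0],[0,0,0]], turn=[0,0,0,0,0,0,0,0,0], grip=1, newtons=20)

```text
time: 12.1
ee_pos: [0.4546, 0.0348, 0.0285]
eef_rot: [0.672, 0.741, 0.0, 0.0]
ft_force: [0.5, -0.4, 1.0]
width: 0.0437
grip_force: 20.0
```

Emit:
step_arm(delta_pos=[[0,0,0.4],[0,0,0.8],[0,0,1],[0,0,1],[0,0,1],[0,0,0.9],[0,0,0.5],[0,-0.5,0],[0,-1,0],[0.1,-1,0],[0.1,-1,0],[0.1,-1,0]], turn=[0,0,0,0,0,0,0,-0.3,-0.3,-0.3,-0.3,-0.3])

```text
time: 13.3
ee_pos: [0.4605, -0.0812, 0.1671]
eef_rot: [0.738, 0.675, -0.001, -0.0]
ft_force: [0.6, 0.6, -1.0]
width: 0.0436
grip_force: 20.0
```

Emit:
step_arm(delta_pos=[[0.1,-1,0],[0.1,-1,0],[0.1,-1,0],[0.1,-1,0],[0.1,-1,0],[0.1,-1,0],[0.1,-1,0],[0.1,-1,0],[0.1,-1,0],[0.1,-1,0],[0,-0.6,0],[0,0,0]], turn=[-0.3,-0.3,-0.3,-0.3,-0.3,-0.3,-0.3,-0.3,-0.3,-0.3,-0.3,0])

```text
time: 14.5
ee_pos: [0.4835, -0.3471, 0.1672]
eef_rot: [0.857, 0.516, -0.002, 0.0]
ft_force: [0.6, 0.9, -1.6]
width: 0.0437
grip_force: 20.0
```

```bash
python3 - <<'E'
from h import *
tool();c=shot('wrist');save(c,'w2.png')
A=([50,120,30],[80,255,255])
blob(c,*A,.016,(.0,.03),(.33,.6,-.5,-.25))
E
```

```text
tcp [ 0.4835 -0.3471  0.1672] tool y deg -27.89 t 14.5 j [-0.16  0.41  0.9   1.65 -0.33  1.24  0.32]
10658 px [248. 200.] rect 449.2 -345.9 size 149.6 80.4 ang -5.6 zmed 0.0052 circ [np.float64(449.9), np.float64(-345.5)]
```

View pics/w2.png

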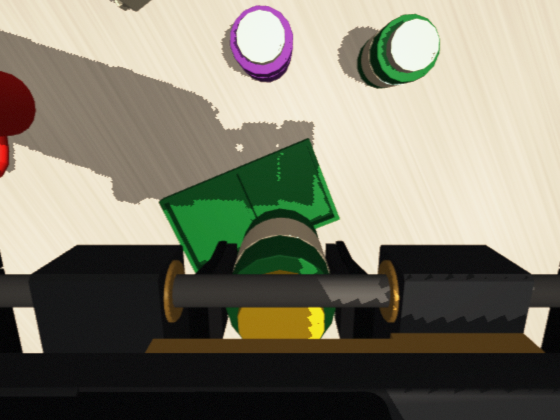

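The green tray is seen under the held tin (divider near (248,200)), centre (0.449, -0.345). I'll lower into the far bay and open part-way.

Emit:
step_arm(delta_pos=[[0.1,-0.1,-0.5],[0,0,-1],[0,0,-1],[0,0,-1],[0,0,-0.8],[0,0,-0.5],[0,0,-0.3],[0,0,-0.2],[0,0,0],[0,0,0]], turn=[0,0,0,0,0,0,0,0,0,0])

```text
time: 15.55
ee_pos: [0.4897, -0.3456, 0.0365]
eef_rot: [0.855, 0.519, 0.0, 0.0]
ft_force: [-0.0, 0.7, -1.4]
width: 0.0437
grip_force: 20.0
```

Emit:
step_arm(delta_pos=[[-0.1,-0.05,-0.1],[0,0,-0.05],[0,0,0],[0,0,0]], turn=[0,0,0,0])

```text
time: 15.95
ee_pos: [0.4867, -0.347, 0.0325]
eef_rot: [0.855, 0.519, -0.0, 0.0]
ft_force: [-3.1, 0.9, 5.2]
width: 0.0437
grip_force: 20.0
```

Emit:
step_arm(delta_pos=[[0,0,0],[0,0,0],[0,0,0],[0,0,0.5],[0,0,1],[0,0,1],[0,0,1],[0,0,1],[0,0,1],[0.5,0.5,0.5],[1,0.5,0],[1,0,0]], turn=[0,0,0,0,0,0,0,0,0,0,0,0], grip=0.2)

```text
time: 17.15
ee_pos: [0.551, -0.3198, 0.1838]
eef_rot: [0.854, 0.52, 0.001, 0.0]
ft_force: [1.2, 0.3, -0.3]
width: 0.0699
grip_force: 0.0
```

```bash
python3 - <<'E'
from h import *
tool();c=shot('wrist');A=([0,0,0],[180,255,255])
blob(c,*A,.08,(.075,.086),(.58,.66,-.33,-.26))
t=shot('top');print('yellow');blob(t,*A,.084,(.078,.09),(.45,.53,-.4,-.3));blob(t,*A,.08,(.075,.086),(.58,.66,-.33,-.26))
E
```

```text
tcp [ 0.551  -0.3198  0.1838] tool y deg -27.35 t 17.15 j [-0.17  0.49  0.86  1.52 -0.38  1.31  0.26]
1448 px [335. 132.] rect 613.6 -285.7 size 31.5 31.3 ang -71.2 zmed 0.0809 circ [np.float64(613.5), np.float64(-285.8)]
yellow
none
104 px [422. 180.] rect 612.6 -284.6 size 32.1 28.8 ang -46.2 zmed 0.0791 circ [np.float64(612.3), np.float64(-284.5)]
```

Emit:
step_arm(delta_pos=[[0.8,0.5,0],[0.8,0.5,0],[0.7,0.4,0],[0,0,0],[0,0,0]], turn=[0,0,0,0,0])

```text
time: 17.75
ee_pos: [0.6063, -0.287, 0.1825]
eef_rot: [0.855, 0.519, -0.0, 0.0]
ft_force: [-0.5, -0.8, -0.5]
width: 0.0693
grip_force: 0.0
```

Emit:
step_arm(delta_pos=[[0.27,0.08,-0.6],[0,0,-1],[0,0,-1],[0,0,-1],[0,0,-1],[0,0,-0.8],[0,0,-0.5],[0,0,-0.26],[0,0,0],[0,0,0]], turn=[0,0,0,0,0,0,0,0,0,0])

```text
time: 18.75
ee_pos: [0.614, -0.285, 0.0289]
eef_rot: [0.855, 0.519, 0.0, 0.001]
ft_force: [0.3, -0.2, 0.0]
width: 0.0697
grip_force: 0.0
```

Emit:
step_arm(delta_pos=[[0,0,0],[0,0,0],[0,0,0],[0,0,0],[0,0,0],[0,0,0],[0,0,0]], turn=[0,0,0,0,0,0,0], grip=1)

```text
time: 19.45
ee_pos: [0.614, -0.2847, 0.0284]
eef_rot: [0.855, 0.519, 0.0, 0.0]
ft_force: [1.0, -0.5, 2.6]
width: 0.0438
grip_force: 20.0
```

Emit:
step_arm(delta_pos=[[0,0,0.4],[0,0,0.8],[0,0,1],[0,0,1],[0,0,1],[0,0,0.9],[0,0,0.5],[-0.6,-0.1,0],[-0.9,-0.3,0],[-0.9,-0.3,0],[-0.9,-0.3,0],[-0.9,-0.3,0]], turn=[0,0,0,0,0,0,0,0,0,0,0,0])

```text
time: 20.65
ee_pos: [0.5072, -0.3171, 0.1676]
eef_rot: [0.855, 0.519, -0.0, -0.001]
ft_force: [0.5, -0.1, -0.8]
width: 0.0436
grip_force: 20.0
```

Emit:
step_arm(delta_pos=[[-0.9,-0.3,0],[-0.9,-0.3,0],[-0.9,-0.2,0],[-0.9,-0.2,0],[-0.3,0,0],[0,0,0],[0,0,0]], turn=[0,0,0,0,0,0,0])

```text
time: 21.35
ee_pos: [0.4122, -0.3414, 0.1681]
eef_rot: [0.854, 0.52, 0.0, 0.0]
ft_force: [-0.2, 0.5, -1.5]
width: 0.0432
grip_force: 20.0
```

```bash
python3 - <<'E'
from h import *
tool();c=shot('wrist');save(c,'w3.png')
t=shot('top');A=([0,0,0],[180,255,255])
print('yellow lid');blob(t,[22,120,90],[35,255,255],.084,None,(.4,.53,-.42,-.28));save(t,'t2.png',(250,130,500,330),3)
E
```

```text
tcp [ 0.4122 -0.3414  0.1681] tool y deg -27.37 t 21.35 j [-0.23  0.24  0.97  1.81 -0.21  1.2   0.32]
yellow lid
113 px [449. 226.] rect 485.5 -346.5 size 30.2 29.4 ang -3.8 zmed 0.0833 circ [np.float64(484.8), np.float64(-346.9)]
```

View pics/w3.png

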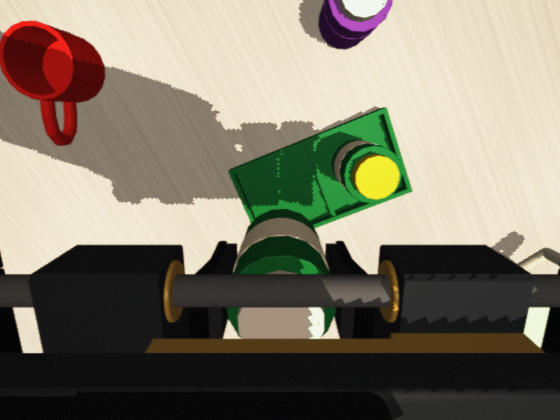

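The yellow tin stands in the far bay (377,178), lid top at 0.083. I'll lower the white one into the near bay.

Emit:
step_arm(delta_pos=[[0,0,-0.5],[0,0,-1],[0,0,-1],[0,0,-1],[0,0,-0.8],[0,0,-0.5],[0,0,-0.3],[0,0,-0.2],[0,0,-0.1],[0,0,0],[0,0,0]], turn=[0,0,0,0,0,0,0,0,0,0,0])

```text
time: 22.55
ee_pos: [0.4115, -0.3423, 0.0336]
eef_rot: [0.855, 0.519, 0.0, 0.0]
ft_force: [0.3, 0.4, -2.0]
width: 0.0434
grip_force: 20.0
```

Emit:
step_arm(delta_pos=[[0,0,-0.06],[0,0,0]], turn=[0,0])

```text
time: 22.75
ee_pos: [0.4116, -0.3423, 0.0323]
eef_rot: [0.855, 0.519, 0.001, 0.0]
ft_force: [-1.2, 0.8, 4.6]
width: 0.0434
grip_force: 20.0
```

Emit:
step_arm(delta_pos=[[0,0,0],[0,0,0],[0,0,0],[0,0,0.5],[0,0,1],[0,0,1],[0,0,1],[0,0,1],[0,0,1],[0,0,0.6],[0,0.6,0],[0.2,1,0]], turn=[0,0,0,0,0,0,0,0,0,0,0.3,0.4], grip=0.2)

```text
time: 23.95
ee_pos: [0.4153, -0.3032, 0.1848]
eef_rot: [0.833, 0.554, -0.0, 0.001]
ft_force: [0.2, -0.4, -0.3]
width: 0.0698
grip_force: 0.0
```

Emit:
step_arm(delta_pos=[[0.2,1,0],[0.2,1,0],[0.2,1,0],[0.2,1,0],[0.2,1,0],[0.3,1,0],[0.3,1,0],[0.3,1,0],[0.2,0.8,0],[0,0,0],[0,0,0]], turn=[0.5,0.5,0.5,0.5,0.5,0.5,0.5,0.5,0.1,0,0])

```text
time: 25.05
ee_pos: [0.4687, -0.0818, 0.1839]
eef_rot: [0.672, 0.741, -0.0, 0.0]
ft_force: [0.4, -0.5, -0.4]
width: 0.0697
grip_force: 0.0
```

```bash
python3 - <<'E'
from h import *
tool();c=shot('wrist');A=([0,0,0],[180,255,255])
blob(c,*A,.08,(.075,.086),(.42,.51,-.12,-.03))
t=shot('top');blob(t,*A,.084,(.078,.09),(.37,.45,-.39,-.29));blob(t,*A,.084,(.078,.09),(.45,.53,-.4,-.3))
E
```

```text
tcp [ 0.4687 -0.0818  0.1839] tool y deg 5.57 t 25.05 j [-0.64  0.    0.72  1.93 -0.    1.21  0.19]
1238 px [279. 209.] rect 467.2 -82.4 size 32.0 31.0 ang -84.5 zmed 0.0809 circ [np.float64(466.9), np.float64(-82.6)]
114 px [449. 254.] rect 410.4 -340.0 size 31.7 29.8 ang 86.0 zmed 0.0833 circ [np.float64(410.1), np.float64(-340.2)]
105 px [448. 226.] rect 483.1 -346.3 size 30.0 29.4 ang -3.8 zmed 0.0838 circ [np.float64(484.1), np.float64(-346.1)]
```

Emit:
step_arm(delta_pos=[[-0.06,0,-0.6],[0,0,-1],[0,0,-1],[0,0,-1],[0,0,-1],[0,0,-0.8],[0,0,-0.5],[0,0,-0.3],[0,0,0],[0,0,0]], turn=[0,0,0,0,0,0,0,0,0,0])

```text
time: 26.15
ee_pos: [0.4676, -0.0823, 0.0297]
eef_rot: [0.672, 0.74, 0.0, 0.0]
ft_force: [-0.4, -0.4, 0.3]
width: 0.0696
grip_force: 0.0
```

Emit:
step_arm(delta_pos=[[0,0,0],[0,0,0],[0,0,0],[0,0,0],[0,0,0],[0,0,0],[0,0,0]], turn=[0,0,0,0,0,0,0], grip=1)

```text
time: 26.85
ee_pos: [0.4674, -0.082, 0.0293]
eef_rot: [0.672, 0.741, 0.0, 0.0]
ft_force: [1.0, 1.1, 3.9]
width: 0.0437
grip_force: 20.0
```

Emit:
step_arm(delta_pos=[[0,0,0.4],[0,0,0.8],[0,0,1],[0,0,1],[0,0,1],[0,0,0.9],[0,0,0.5],[0,0.5,0],[0,1,0],[0,1,0],[0,1,0],[0,1,0]], turn=[0,0,0,0,0,0,0,0.3,0.3,0.3,0.3,0.3])

```text
time: 28.05
ee_pos: [0.4665, 0.0335, 0.1684]
eef_rot: [0.601, 0.799, -0.0, -0.0]
ft_force: [0.2, 0.3, -2.5]
width: 0.0436
grip_force: 20.0
```

Emit:
step_arm(delta_pos=[[0,1,0],[-0.2,1,0],[-0.2,1,0],[-0.3,1,0],[-0.3,1,0],[-0.4,1,0],[-0.4,1,0],[-0.4,1,0],[-0.4,1,0],[-0.4,1,0],[-0.4,1,0],[0,0.2,0]], turn=[0.3,0.3,0.3,0.3,0.3,0.3,0.3,0.3,0.3,0.3,0.3,0.2])

```text
time: 29.25
ee_pos: [0.3799, 0.3145, 0.1689]
eef_rot: [0.42, 0.908, 0.0, -0.0]
ft_force: [1.0, 0.4, -1.4]
width: 0.0435
grip_force: 20.0
```

```bash
python3 - <<'E'
from h import *
tool();c=shot('wrist');save(c,'w4.png')
blob(c,[0,110,30],[15,255,255],.016,(.0,.03),(.3,.55,.2,.45))
E
```

```text
tcp [0.3799 0.3145 0.1689] tool y deg 40.36 t 29.25 j [-1.09  0.07  0.32  1.89 -0.03  1.18 -0.06]
9281 px [314. 204.] rect 420.3 317.9 size 150.8 80.6 ang 6.4 zmed 0.0052 circ [np.float64(420.0), np.float64(318.3)]
```

View pics/w4.png

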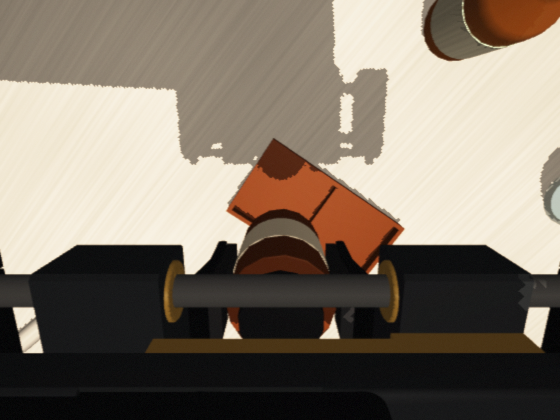

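The black-lid tin is over the brown tray's near half (divider near (320,205)), and the centre (0.420, 0.318) is confirmed. Lowering.

Emit:
step_arm(delta_pos=[[0.1,0,-0.5],[0,0,-1],[0,0,-1],[0,0,-1],[0,0,-0.8],[0,0,-0.5],[0,0,-0.3],[0,0,-0.2],[0,0,-0.1],[0,0,0],[0,0,0]], turn=[0,0,0,0,0,0,0,0,0,0,0])

```text
time: 30.4
ee_pos: [0.385, 0.3108, 0.0347]
eef_rot: [0.423, 0.906, 0.001, 0.0]
ft_force: [-0.3, 0.3, -1.6]
width: 0.0437
grip_force: 20.0
```

Emit:
step_arm(delta_pos=[[0,0.1,-0.07],[0,0,0],[0,0,0]], turn=[0,0,0])

```text
time: 30.7
ee_pos: [0.3851, 0.3129, 0.0331]
eef_rot: [0.423, 0.906, 0.0, 0.0]
ft_force: [-3.2, -4.1, 8.0]
width: 0.0433
grip_force: 20.0
```

Emit:
step_arm(delta_pos=[[0,0,0],[0,0,0],[0,0,0],[0,0,0.5],[0,0,1],[0,0,1],[0,0,1],[0,0,1],[0,0,1],[0,0,0.6],[0.6,0,0],[1,0,0]], turn=[0,0,0,0,0,0,0,0,0,0,0,0], grip=0.2)

```text
time: 31.9
ee_pos: [0.4249, 0.3135, 0.1856]
eef_rot: [0.422, 0.906, 0.001, -0.0]
ft_force: [0.7, 0.3, -0.1]
width: 0.0698
grip_force: 0.0
```

Emit:
step_arm(delta_pos=[[1,-0.2,0],[1,-0.2,0],[1,-0.2,0],[1,-0.2,0],[1,-0.2,0],[0.6,0,0],[0,0,0],[0,0,0]], turn=[0,0,0,0,0,0,0,0])

```text
time: 32.7
ee_pos: [0.5645, 0.2875, 0.1841]
eef_rot: [0.423, 0.906, -0.001, -0.0]
ft_force: [-0.2, -0.2, -1.0]
width: 0.0699
grip_force: 0.0
```

```bash
python3 - <<'E'
from h import *
tool();c=shot('wrist');A=([0,0,0],[180,255,255])
blob(c,*A,.08,(.075,.086),(.54,.64,.22,.32))
t=shot('top');blob(t,*A,.084,(.078,.09),(.34,.43,.27,.36))
save(t,'t3.png',(100,130,300,300),3)
E
```

```text
tcp [0.5645 0.2875 0.1841] tool y deg 39.91 t 32.7 j [-0.87  0.39  0.43  1.51 -0.16  1.28  0.27]
1170 px [308. 246.] rect 602.1 277.2 size 33.2 30.9 ang -48.1 zmed 0.0809 circ [np.float64(602.2), np.float64(277.2)]
none
```

View pics/t3.png

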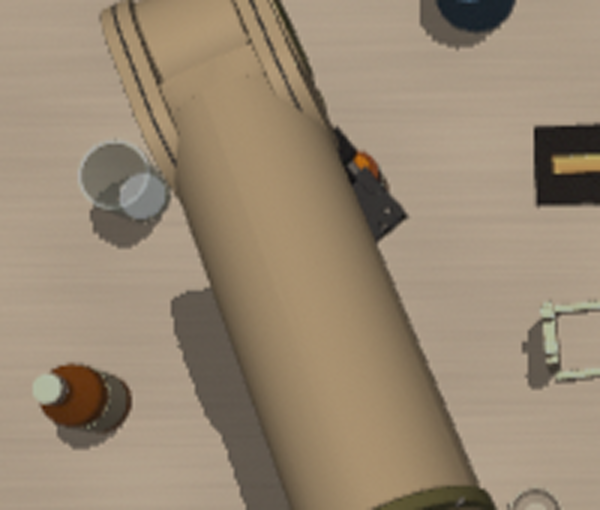

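The arm hides the tray. The orange lid shows at (365,162), and the tumbler is untouched at (115,175). The wrist camera puts the orange tin at (0.602, 0.277).

Emit:
step_arm(delta_pos=[[0.8,-0.2,0],[0.7,-0.2,0],[0,0,-0.6],[0,0,-1],[0,0,-1],[0,0,-1],[0,0,-1],[0,0,-0.8],[0,0,-0.5],[0,0,-0.3],[0,0,0],[0,0,0]], turn=[0,0,0,0,0,0,0,0,0,0,0,0])

```text
time: 34.0
ee_pos: [0.6024, 0.2783, 0.0306]
eef_rot: [0.423, 0.906, 0.001, 0.0]
ft_force: [-0.1, -0.5, 1.2]
width: 0.0698
grip_force: 0.0
```

Emit:
step_arm(delta_pos=[[0,0,0],[0,0,0],[0,0,0],[0,0,0],[0,0,0],[0,0,0],[0,0,0]], turn=[0,0,0,0,0,0,0], grip=1)

```text
time: 34.7
ee_pos: [0.6023, 0.278, 0.0301]
eef_rot: [0.423, 0.906, 0.0, 0.0]
ft_force: [-0.4, 0.6, 2.1]
width: 0.0435
grip_force: 20.0
```

Emit:
step_arm(delta_pos=[[0,0,0.4],[0,0,0.8],[0,0,1],[0,0,1],[0,0,1],[0,0,0.9],[0,0,0.5],[-0.5,0.1,0],[-0.8,0.3,0],[-0.9,0.3,0],[-0.9,0.3,0],[-0.9,0.3,0]], turn=[0,0,0,0,0,0,0,0,0,0,0,0])

```text
time: 35.9
ee_pos: [0.5009, 0.3104, 0.1695]
eef_rot: [0.423, 0.906, -0.0, -0.0]
ft_force: [0.1, 0.6, -2.1]
width: 0.0437
grip_force: 20.0
```

Emit:
step_arm(delta_pos=[[-0.9,0.3,0],[-0.7,0.2,0],[-0.2,0,0],[0,0,0],[0,0,0]], turn=[0,0,0,0,0])

```text
time: 36.4
ee_pos: [0.458, 0.3222, 0.1699]
eef_rot: [0.424, 0.906, 0.0, 0.0]
ft_force: [-0.2, -0.4, -1.8]
width: 0.0436
grip_force: 20.0
```

```bash
python3 - <<'E'
from h import *
tool();c=shot('wrist');save(c,'w5.png')
A=([0,0,0],[180,255,255]);blob(c,*A,.084,(.078,.09),(.34,.43,.27,.36))
E
```

```text
tcp [0.458  0.3222 0.1699] tool y deg 39.87 t 36.4 j [-1.03  0.23  0.39  1.73 -0.09  1.2   0.08]
1595 px [194. 163.] rect 385.9 312.3 size 32.4 31.4 ang 68.8 zmed 0.0849 circ [np.float64(385.7), np.float64(312.3)]
```

View pics/w5.png

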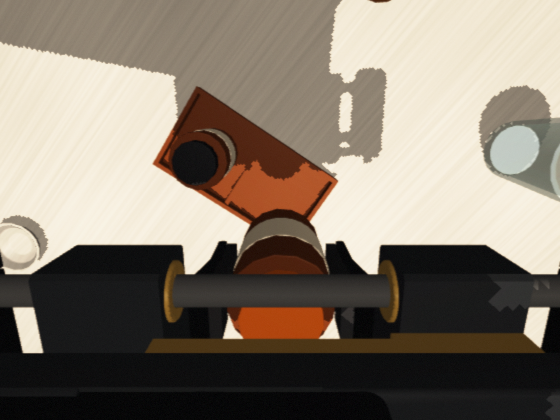

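The black-lid tin stands in the near bay (195,163). The far bay under the held tin is empty. Lowering.

Emit:
step_arm(delta_pos=[[0,0,-0.5],[0,0,-1],[0,0,-1],[0,0,-1],[0,0,-0.8],[0,0,-0.5],[0,0,-0.3],[0,0,-0.2],[0,0,-0.1],[0,0,0],[0,0,0]], turn=[0,0,0,0,0,0,0,0,0,0,0])

```text
time: 37.55
ee_pos: [0.4575, 0.3232, 0.0355]
eef_rot: [0.423, 0.906, 0.001, 0.0]
ft_force: [1.0, 0.2, -1.8]
width: 0.0437
grip_force: 20.0
```

Emit:
step_arm(delta_pos=[[0,0,-0.05],[0,0,0],[0,0,0]], turn=[0,0,0])

```text
time: 37.85
ee_pos: [0.4574, 0.3232, 0.034]
eef_rot: [0.423, 0.906, 0.0, 0.0]
ft_force: [0.4, -0.1, 0.9]
width: 0.0438
grip_force: 20.0
```

Emit:
step_arm(delta_pos=[[0,0,0],[0,0,0],[0,0,0],[0,0,0.5],[0,0,1],[0,0,1],[0,0,1],[0,0,1],[0,0,1],[0,0,1],[0,-0.6,0],[0,-1,0]], turn=[0,0,0,0,0,0,0,0,0,0,0,0], grip=0.2)

```text
time: 39.05
ee_pos: [0.457, 0.2835, 0.1971]
eef_rot: [0.422, 0.907, 0.001, 0.0]
ft_force: [0.5, 0.5, -0.5]
width: 0.0693
grip_force: 0.0
```

Emit:
step_arm(delta_pos=[[0,-1,0],[0,-1,0],[0,-1,0],[0,-1,0],[0,-1,0],[0,-1,0],[0,-1,0],[0,-0.6,0],[0,0,0],[0,0,0],[0,0,0]], turn=[0,0,0,0,0,0,0,0,0,0,0])

```text
time: 40.15
ee_pos: [0.457, 0.0941, 0.196]
eef_rot: [0.422, 0.906, 0.0, -0.0]
ft_force: [-0.3, 0.1, -0.5]
width: 0.0697
grip_force: 0.0
```

```bash
python3 - <<'E'
from h import *
tool();t=shot('top');s=shot('scene');A=([0,0,0],[180,255,255])
for b in((.34,.43,.27,.36),(.42,.5,.28,.37),(.37,.45,-.39,-.29),(.45,.53,-.4,-.3)):
    blob(t,*A,.084,(.078,.092),b);blob(s,*A,.084,(.079,.09),b)
print('bar');blob(s,[8,50,60],[30,255,255],.014,(.006,.022),(.58,.68,-.25,.15))
save(t,'t4.png',s=1.4);save(s,'s4.png',s=1.4)
E
```

```text
tcp [0.457  0.0941 0.196 ] tool y deg 40.03 t 40.15 j [-0.85 -0.03  0.55  1.92  0.02  1.24  0.39]
113 px [203. 266.] rect 386.2 311.7 size 29.6 29.1 ang 89.3 zmed 0.0845 circ [np.float64(384.8), np.float64(311.3)]
107 px [396. 211.] rect 389.7 311.1 size 33.5 30.4 ang 17.2 zmed 0.0829 circ [np.float64(389.6), np.float64(312.7)]
112 px [200. 239.] rect 454.6 321.4 size 32.8 29.5 ang 1.3 zmed 0.084 circ [np.float64(455.4), np.float64(322.9)]
122 px [390. 231.] rect 461.7 322.0 size 32.8 32.2 ang 55.9 zmed 0.0828 circ [np.float64(461.8), np.float64(323.2)]
116 px [449. 254.] rect 410.3 -341.3 size 29.7 29.1 ang -3.8 zmed 0.0839 circ [np.float64(409.1), np.float64(-341.3)]
61 px [174. 148.] rect 415.3 -340.2 size 31.4 31.4 ang 27.1 zmed 0.0828 circ [np.float64(415.3), np.float64(-340.2)]
112 px [448. 226.] rect 483.1 -346.3 size 30.3 29.4 ang -3.8 zmed 0.0835 circ [np.float64(482.7), np.float64(-346.3)]
69 px [156. 160.] rect 488.2 -344.9 size 35.7 27.5 ang 41.1 zmed 0.0826 circ [np.float64(489.1), np.float64(-345.9)]
bar
634 px [223. 248.] rect 630.5 -44.5 size 285.2 22.1 ang -88.2 zmed 0.0125 circ [np.float64(629.5), np.float64(-44.5)]
```

View pics/s4.png

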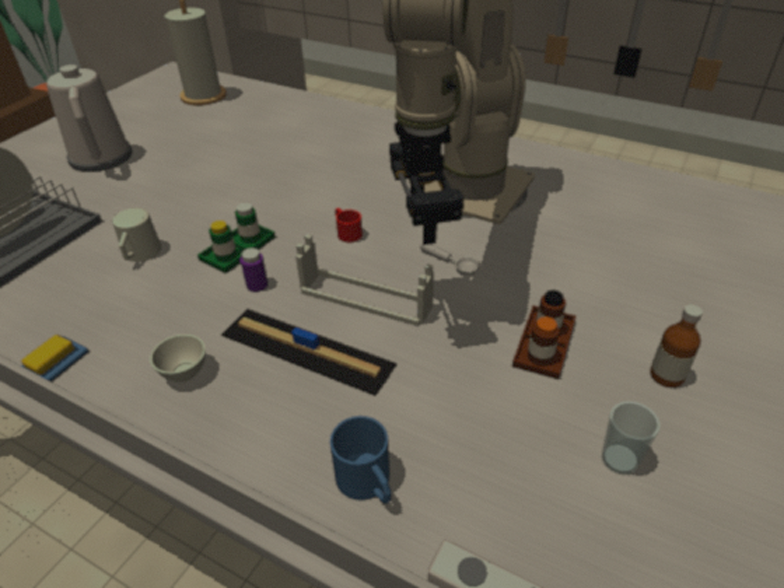

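View pics/t4.png

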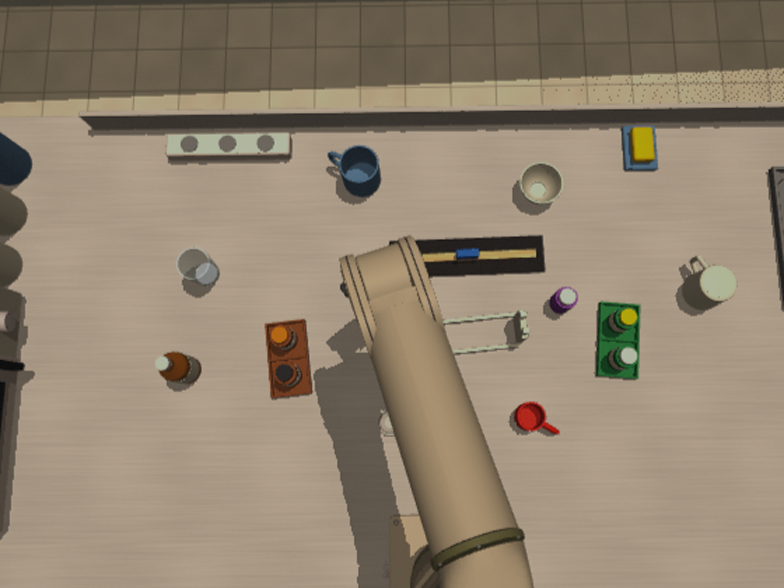

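Everything is where it should be:
- **Tea tins:** upright in the green tray at (626,318) and (627,357) in the top view.
- **Coffee tins:** upright in the brown tray at (281,336) and (287,375).
- **Bar:** on the mat with its blue grip up, at (467,254).
- **Tumbler:** unmoved at (197,266).

The gripper is clear of everything.

```bash
python3 -c "
from bench import *
print(close_job())"
```

```text
the job is handed in; nothing more can be done
None
```

The job is handed in: the bar lies on the mat with its blue grip up, all four tins stand upright in their own bays of the matching trays, and the tumbler was not moved. It took about 40 s of the 128 s allowed.

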